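# Put the key-machine cutters away on their spindles

### The job

Put the cutters away on the storage spindles, hub side up as they lie now: on the yellow spindle the steel cutter with the red hub first, then the black spacer, and the brass cutter with the green hub on top; on the purple spindle the copper cutter with the blue hub, and the white spacer on top. Lower each one down its post until it rests on what is below, do not drop it, and leave the padlock and the oil bottle standing where they are.

Things in the scene. Friction and masses are not known exactly. Their poses are not given: they have to be found in the camera images.
- steel_cutter: loose key-machine cutter wheel, 150 g give or take 40%, hub side up: a flat toothed steel (silver-grey) disc 62 mm across (over the teeth about 67) and 6 mm thick, and on it a round red plastic hub 34 mm across that rises to 20 mm over the underside (so 14 mm of hub stands above the disc, to be gripped); hole of 22 mm right through. Origin: centre of its underside; z is up, through the hub.
- black_spacer: loose black plastic spacer ring, about 40 g: 36 mm outside, hole of 22 mm right through, 18 mm high, lying flat. Origin: centre of its underside, z up along its axis.
- brass_cutter: loose key-machine cutter wheel, 150 g give or take 40%, hub side up: a flat toothed brass (yellow metal) disc 50 mm across (over the teeth about 55) and 6 mm thick, and on it a round green plastic hub 34 mm across that rises to 20 mm over the underside (so 14 mm of hub stands above the disc, to be gripped); hole of 22 mm right through. Origin: centre of its underside; z is up, through the hub.
- copper_cutter: loose key-machine cutter wheel, 150 g give or take 40%, hub side up: a flat toothed copper (reddish metal) disc 56 mm across (over the teeth about 61) and 6 mm thick, and on it a round blue plastic hub 34 mm across that rises to 20 mm over the underside (so 14 mm of hub stands above the disc, to be gripped); hole of 22 mm right through. Origin: centre of its underside; z is up, through the hub.
- white_spacer: loose white plastic spacer ring, about 40 g: 36 mm outside, hole of 22 mm right through, 18 mm high, lying flat. Origin: centre of its underside, z up along its axis.
- yellow_spindle: storage spindle, fixed to the bench: a round yellow base 84 mm across and 18 mm high with an upright steel post 14 mm thick at its centre, straight up to 70 mm above the bench, then tapering to a blunt 5 mm tip at 82 mm. Rings with 22 mm holes go over it with 4 mm play all round. Origin: centre of the base's underside, at bench height; z up along the post.
- purple_spindle: storage spindle, fixed to the bench: a round purple base 84 mm across and 18 mm high with an upright steel post 14 mm thick at its centre, straight up to 70 mm above the bench, then tapering to a blunt 5 mm tip at 82 mm. Rings with 22 mm holes go over it with 4 mm play all round. Origin: centre of the base's underside, at bench height; z up along the post.
- padlock: loose brass padlock lying flat, its body 42 by 36 by 20 mm with a steel shackle, about 64 mm long in all; to be left alone. Origin: on the bench, near its middle; x points to the shackle.
- oil: blue oil bottle with a red cap and a yellow label, 44 mm across and 120 mm tall, standing upright at the left edge of the work area; to be left alone. Origin: centre of its underside, z up.
There are look-alikes about, which are no part of the job. Leave any turquoise look-alike of the steel_cutter alone.

How it is judged (in metres and radians):
At the end, for the whole second after the job is handed in: Yellow spindle from the base up: steel cutter, black spacer, brass cutter; purple: copper cutter, white spacer. Each within 7 mm of the post axis, underside within 4 mm of its seated height (18, 38, 56 mm above the bench), hub up, level within 0.12 rad, released, at rest (horizontal distance between each of steel_cutter, black_spacer, brass_cutter and yellow_spindle below 0.007 m and z of steel_cutter in the frame of yellow_spindle between 0.014 and 0.022 m and angle between each of steel_cutter, black_spacer, brass_cutter, copper_cutter, white_spacer's own z axis and vertical below 0.12 rad and linear speed of each of steel_cutter, black_spacer, brass_cutter, copper_cutter, white_spacer below 0.02 m/s and angular speed of each of steel_cutter, black_spacer, brass_cutter, copper_cutter, white_spacer below 0.3 rad/s and contact force between each of steel_cutter, black_spacer, brass_cutter, copper_cutter, white_spacer and the fingers below 0.1 N and z of black_spacer in the frame of yellow_spindle between 0.034 and 0.042 m and z of brass_cutter in the frame of yellow_spindle between 0.052 and 0.06 m and horizontal distance between each of copper_cutter, white_spacer and purple_spindle below 0.007 m and z of copper_cutter in the frame of purple_spindle between 0.014 and 0.022 m and z of white_spacer in the frame of purple_spindle between 0.034 and 0.042 m); the robot touches nothing.
It fails at once if a cutter or spacer is dropped (moves faster than 0.7 m/s with no finger touching it: a fall of some 25 mm) ((linear speed of steel_cutter above 0.7 m/s and contact force between steel_cutter and the fingers below 0.05 N) or (linear speed of brass_cutter above 0.7 m/s and contact force between brass_cutter and the fingers below 0.05 N) or (linear speed of copper_cutter above 0.7 m/s and contact force between copper_cutter and the fingers below 0.05 N) or (linear speed of black_spacer above 0.7 m/s and contact force between black_spacer and the fingers below 0.05 N) or (linear speed of white_spacer above 0.7 m/s and contact force between white_spacer and the fingers below 0.05 N)).
It fails at once if the padlock or the oil bottle is shifted by more than 30 mm, or the bottle tips over (distance of any of padlock, oil from where it was at the start of the episode above 0.03 m or angle between oil's own z axis and vertical above 0.3 rad).
It also fails if it takes over 128 s, if anything falls off the work surface, if the arm or the gripper's body presses on something with over 40 N, if the wrist force passes 120 N, or if a joint passes its speed limit or range.

### The arm

A 6-joint arm with a two-finger parallel gripper is mounted at the origin on the work surface. World frame = base frame: x ahead of the robot, y to its left, z up, the work surface at z = 0. Lengths are in mm, angles in rad, forces in N, time in s.
With the tool pointing down it reaches from about 400 to 925 mm from the base axis. Payload 12.5 kg.
Tool frame: the origin (TCP) lies midway between the tips of the shut fingers; the grasp point (between the pads) lies 19 mm behind it (env.pinch_z is the z of the grasp point in the tool frame, in mm); z points along the fingers, y is the line along which they close (so a half turn about z gives the same grasp; the last joint's range is limited). The gripper opens to 95 mm and grips with 3 to 60 N. Pads are 20 mm wide; open, the fingers measure 119 mm over their backs; the gripper's body (75 mm by 180 mm) begins 59 mm behind the grasp point.
Start: joints at [-0.106, 0.491, 1.559, -0, 1.092, -0.106], TCP at [625.017, 0.021, 214.661] pointing down, gripper open.
Joint ranges: [-3.1, 3.1], [-0.84, 2.19], [0.05, 2.79], [-1.13, 4.28], [0.06, 2.93], [-2.69, 2.69]. Speed limits (rad/s): [2.22, 2.22, 2.79, 3.14, 3.14, 3.14].

### API

Orientations are given as [roll, pitch, yaw] about the fixed x, y, z axes, in that order (R = Rz(yaw) Ry(pitch) Rx(roll)).
In Python, from cell import env, eyes gives the robot as it stands.
- The arm moves only by the shell command python3 -m inch 'ROWS'. ROWS is JSON, a list of rows, each a list of 3 entries, a list of its own where there are three numbers: the shift along the tool's x, y, z in units of 60 mm (1.0 is 60 mm), then the turn about the tool's z in units of 5 degrees (1.0 is 5 degrees), then the closure, from -1 (fully open) to 1 (shut). In form: [[[tx, ty, tz], turn, claw], ...]. A call has exactly 10 rows; each row shifts and turns the commanded pose from where the row before left it, along the tool's axes as they then stand; what a row does not reach is not made up. A row lasts 1/8 s, in which the tool goes at most 62.5 mm and 10.7 degrees, less where a joint would pass 70% of its speed; a pose out of reach is approached as far as the arm can. A call is refused whole if a number of a shift passes 1 or a number of a turn 1, either way. A call with a gripper value outside its range is refused whole. The fingers move at their own pace and stop on an object; the grip force is fixed at half the most. Time passes only in rows, so rows that do not move let the fingers close, or fill a call up. It gives the time, the measured TCP pose, the force, the opening and the grip force at its end, in the units of the state.
- env.state(): the state, without advancing time (a new reading comes with each control period).
- eyes.read_camera(name): name is "scene" or "side" or "wrist"; returns a dict with "pixels" (480x640x3 uint8, red, green, blue), "fx", "fy", "cx", "cy" (pixels), "extrinsics" (4x4, takes a point from world to camera coordinates). Camera axes: x right, y down, z forward; pixel columns grow to the right and rows downward; lengths in mm; the calibration is good to about 2 mm. A picture is of the moment at which its call begins. There is no depth.
- env.job_done(): hands the job in; it is judged then, once.
Trained networks look in a picture, given as the dict that the camera call returned (one of the last four; its "shot" number tells which), for a name from the list of things; names that differ only in an ending like _2 or _b are one class to them, and where a whole thing is asked for, a point or a joint stands for the part that bears it (a point fixed in the world has none). Each returns a list of dicts, best first, with "score" (0 to 1); they miss things now and then, are a little off and sometimes report something else, mostly with a low value. They report only what shows in the picture. A call takes as long as a camera call. They do not tell look-alikes from the thing itself.
- eyes.boxes_of(name, picture): "centre" ([row, column] in pixels, amid what is visible of it).
- eyes.cut_out(name, picture): "mask" (480x640 bool, what is visible of it) and "centre" ([row, column] in pixels, amid what is visible of it).
- eyes.spot_point(name, picture): "centre" ([row, column] in pixels: a listed point, or the origin of a listed thing).
The state is a dict: "t": time; "joints": joint angles; "qvel": joint speeds; "tau": joint torques, N m; "eef_pos": TCP position; "tcp_rot": TCP orientation; "ft_force": force on the tool from outside, world axes, zero at the start; "moment": the same for the moment, N m; "opening": opening from 0.0 (shut) to 1.0 (fully open); "grip_force": force on a finger pad.
Only numpy, scipy, OpenCV 4.12 (cv2) and the standard library are available. Lean on these libraries where they do the work, as an engineer would, in place of code of your own. Each camera call takes 0.05 s, during which the arm holds its last target. There are 200 camera calls.

## Working session

There is one attempt and no reset: what is moved stays moved. The work goes in short steps, Python scripts to look and compute and a shell command to move; the robot and the scene stay as the last step left them, time stands still between calls to the robot, and variables do not carry over. Pictures are saved under pics/ and viewed, at most 16 in all, crops included, and the job is handed in when it is done.

```bash
ls; mkdir -p pics
cat > h.py <<'E'
import numpy as np, cv2
from cell import env, eyes
def ray(p,rc):
    E=np.array(p["extrinsics"]);R=E[:3,:3];t=E[:3,3]
    d=R.T@np.array([(rc[1]-p["cx"])/p["fx"],(rc[0]-p["cy"])/p["fy"],1]);return -R.T@t,d
def at(p,rc,z):
    o,d=ray(p,rc);return o+d*(z-o[2])/d[2]
def save(p,n): cv2.imwrite("pics/"+n+".png",p["pixels"][:,:,::-1])
N=dict(steel_cutter=0,black_spacer=0,brass_cutter=0,copper_cutter=0,white_spacer=0,yellow_spindle=0,purple_spindle=0,padlock=0,oil=0)
E
python3 - <<'E'
from h import *
print(env.state(), env.pinch_z)
for c in("scene","side","wrist"):
    p=eyes.read_camera(c);save(p,c);o,_=ray(p,(0,0));print(c,o.round())
    for n in N:
        print(n,[(round(d["score"],2),np.round(d["centre"]),at(p,d["centre"],0)[:2].round()) for d in eyes.spot_point(n,p)[:3]])
E
```

```text
pics
{'t': 0.0, 'joints': array([-1.05611870e-01,  4.91541751e-01,  1.55943834e+00, -2.53147568e-05,
        1.09173493e+00, -1.05606922e-01]), 'qvel': array([-0.00011634, -0.001291  , -0.000103  , -0.0006861 , -0.00185611,
        0.0002355 ]), 'tau': array([-9.52334158e-04, -6.12640929e+01, -2.58175153e+01,  6.92750537e-02,
        4.83079045e-02, -1.38641695e-05]), 'eef_pos': array([6.24751084e+02, 3.55492833e-02, 2.14076650e+02]), 'tcp_rot': array([-3.14047417e+00, -9.59827038e-05,  1.57080301e+00]), 'ft_force': array([ 0.67445878, -0.06543491, -0.35803918]), 'moment': array([0.00298054, 0.02069113, 0.01567246]), 'grip_force': 0.0, 'opening': 1.0003360460982182} -18.8
scene [1336.  259.  861.]
steel_cutter [(0.98, array([314., 391.]), array([638., 280.])), (0.85, array([334., 520.]), array([635., 524.])), (0.84, array([322., 457.]), array([631., 407.]))]
black_spacer [(0.77, array([237., 306.]), array([463.,  74.]))]
brass_cutter [(0.57, array([284., 213.]), array([638., -82.])), (0.35, array([284., 466.]), array([530., 423.]))]
copper_cutter [(0.95, array([267., 126.]), array([ 
[... 927 characters left out ...]
4.]))]
yellow_spindle [(0.79, array([248., 345.]), array([629., 107.]))]
purple_spindle [(0.87, array([215., 273.]), array([449., 259.])), (0.19, array([247., 344.]), array([626., 109.]))]
padlock [(0.69, array([374., 274.]), array([ 441., -252.]))]
oil [(0.93, array([180., 298.]), array([527., 419.]))]
wrist [626.  71. 386.]
steel_cutter []
black_spacer [(0.85, array([141., 151.]), array([452.,  73.]))]
brass_cutter [(0.58, array([287., 329.]), array([640., -92.]))]
copper_cutter [(0.58, array([105., 307.]), array([616., 108.]))]
white_spacer [(0.8, array([291., 173.]), array([457., -97.]))]
yellow_spindle [(0.8, array([103., 312.]), array([620., 109.]))]
purple_spindle []
padlock []
oil []
```

View pics/scene.png

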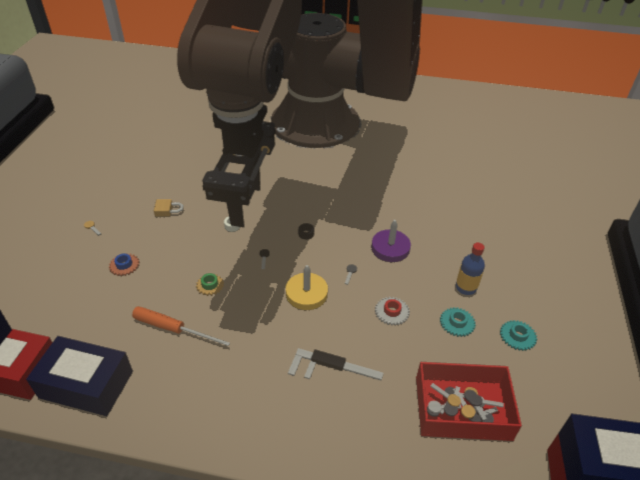

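View pics/side.png

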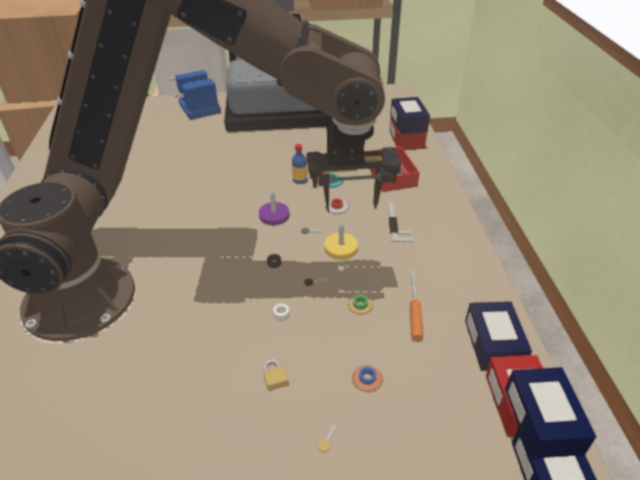

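View pics/wrist.png

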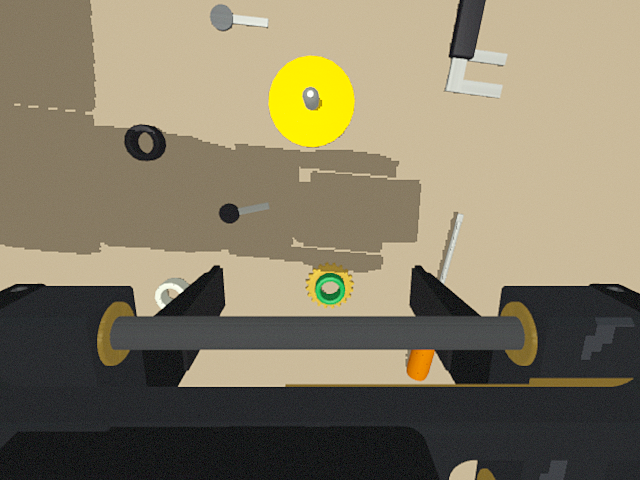

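The pictures show red-hub steel at scene (310,392), green brass (283,209), blue copper (263,124), black ring (231,306), white ring (224,232), yellow (290,307) and purple (244,391) spindles. The two turquoise look-alikes are at (321,457) and (334,520). Next I'll measure from above with the wrist camera.

```bash
cat >> h.py <<'E'
import itertools
def fit(p,m,z):
    "largest blob of mask m, back-projected to height z: centre, diameter"
    n,l,s,c=cv2.connectedComponentsWithStats(m.astype(np.uint8))
    if n<2: return None
    i=1+np.argmax(s[1:,4])
    k=max(cv2.findContours((l==i).astype(np.uint8),cv2.RETR_EXTERNAL,cv2.CHAIN_APPROX_NONE)[0],key=len)[:,0]
    q=np.array([at(p,(v,u),z)[:2] for u,v in k],np.float32)
    e=cv2.fitEllipse(q)
    return np.round(e[0],1),np.round(e[1],1),int(s[i,4]),np.round(c[i][::-1])
def hsv(p,h0,h1,s=120,v=50):
    H=cv2.cvtColor(p["pixels"],cv2.COLOR_RGB2HSV);return (H[...,0]>=h0)&(H[...,0]<=h1)&(H[...,1]>=s)&(H[...,2]>=v)
def near(p,m,xy,z,r):
    "keep mask only where the point at height z is within r of xy"
    v,u=np.nonzero(m);o=np.zeros_like(m)
    for a,b in zip(v,u):
        if np.hypot(*(at(p,(a,b),z)[:2]-xy))<r:o[a,b]=1
    return o
E
python3 -m inch '[[[0.8,0,0],0,-1],[[0.8,0,0],0,-1],[[0.8,0,0],0,-1],[[0.8,0,0],0,-1],[[0,0,0],0,-1],[[0,0,0],0,-1],[[0,0,0],0,-1],[[0,0,0],0,-1],[[0,0,0],0,-1],[[0,0,0],0,-1]]'
python3 - <<'E'
from h import *
p=eyes.read_camera("wrist");save(p,"w2")
print(env.state()["eef_pos"])
print("red",fit(p,near(p,hsv(p,0,8)|hsv(p,172,180),(630,277),20,60),20))
print("purple",fit(p,hsv(p,125,160),18))
print("yellow",fit(p,near(p,hsv(p,22,35,150),(625,109),18,60),18))
E
```

```text
t: 2.75
eef_pos: [625.1, 191.7, 214.7]
tcp_rot: [3.142, -0.0, 1.57]
ft_force: [0.4, -0.7, -0.5]
opening: 1.003
grip_force: 0.0
[625.06679524 191.84740967 214.69180569]
red (array([629.9, 280.5]), array([31.6, 31.9]), 537, array([122., 321.]))
purple (array([457.5, 259.4]), array([82.1, 87.4]), 5254, array([144., 151.]))
yellow (array([620.2, 112.8]), array([81.1, 83.8]), 3887, array([281., 312.]))
```

View pics/w2.png

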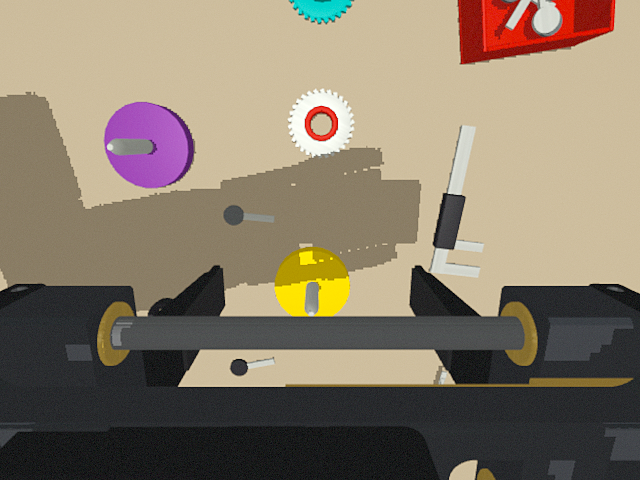

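Picture: steel red hub at (122,321), purple base (144,151), yellow base (281,312); the turquoise decoy at the top edge is separate. Picking the steel cutter.

```bash
python3 -m inch '[[[0.74,0.04,0],0,-1],[[0.74,0.04,0],0,-1],[[0,0,0.8],0,-1],[[0,0,0.8],0,-1],[[0,0,0.8],0,-1],[[0,0,0.6],0,-1],[[0,0,0.4],0,-1],[[0,0,0.03],0,-1],[[0,0,0],0,-1],[[0,0,0],0,-1]]'
python3 -m inch '[[[0,0,0],0,1],[[0,0,0],0,1],[[0,0,0],0,1],[[0,0,0],0,1],[[0,0,0],0,1],[[0,0,0],0,1],[[0,0,0],0,1],[[0,0,0],0,1],[[0,0,0],0,1],[[0,0,0],0,1]]'
```

```text
t: 4.05
eef_pos: [630.5, 281.0, 10.3]
tcp_rot: [3.14, -0.001, 1.571]
ft_force: [-0.5, 0.4, 0.1]
opening: 0.999
grip_force: 0.0
t: 5.3
eef_pos: [629.8, 280.8, 8.8]
tcp_rot: [-3.142, 0.0, 1.571]
ft_force: [-1.3, -0.6, -0.0]
opening: 0.35
grip_force: 30.0
```

```bash
python3 -m inch '[[[0,0,-0.4],0,1],[[0,0,-0.8],0,1],[[0,0,-0.8],0,1],[[0,0,-0.4],0,1],[[0,0,0],0,1],[[0,0,0],0,1],[[0,0,0],0,1],[[0,0,0],0,1],[[0,0,0],0,1],[[0,0,0],0,1]]'
cat > sp.py <<'E'
from h import *
for c in("scene","side","wrist"):
    p=eyes.read_camera(c)
    print(c,"yellow",fit(p,near(p,hsv(p,22,35,150),(625,109),18,60),18),"purple",fit(p,near(p,hsv(p,125,160,80),(453,259),18,60),18))
    save(p,"sp_"+c)
    for n in("yellow_spindle","purple_spindle"):
        print(n,[(round(d["score"],2),np.round(d["centre"]),at(p,d["centre"],0)[:2].round()) for d in eyes.spot_point(n,p)[:1]])
E
python3 sp.py
python3 - <<'E'
import cv2,numpy as np
a=cv2.imread("pics/sp_scene.png")[200:320,250:450]
b=cv2.imread("pics/sp_side.png")[180:280,240:400]
A=cv2.resize(a,(800,480),interpolation=2)[:, :];B=cv2.resize(b,(800,500),interpolation=2)
cv2.imwrite("pics/c1.png",A)
E
```

```text
t: 6.55
eef_pos: [629.8, 280.8, 152.7]
tcp_rot: [-3.141, 0.0, 1.571]
ft_force: [0.2, 0.2, -2.3]
opening: 0.353
grip_force: 30.0
scene yellow (array([628.7, 140.9]), array([ 9.8, 15.8]), 19, array([293., 322.])) purple (array([467.8, 231.1]), array([20.7, 86.6]), 211, array([244., 378.]))
yellow_spindle [(0.6, array([294., 306.]), array([625., 109.]))]
purple_spindle [(0.81, array([246., 390.]), array([453., 259.]))]
side yellow None purple (array([452.4, 244.4]), array([75.1, 88.1]), 425, array([214., 274.]))
yellow_spindle [(0.9, array([248., 345.]), array([629., 107.]))]
purple_spindle [(0.95, array([216., 271.]), array([445., 256.]))]
wrist yellow (array([620.5, 135.6]), array([41.6, 86.4]), 2323, array([369., 307.])) purple (array([459.9, 261.6]), array([83.6, 86.4]), 6341, array([244., 127.]))
yellow_spindle [(0.69, array([381., 306.]), array([619., 109.]))]
purple_spindle [(0.61, array([246., 128.]), array([452., 257.]))]
```

View pics/c1.png

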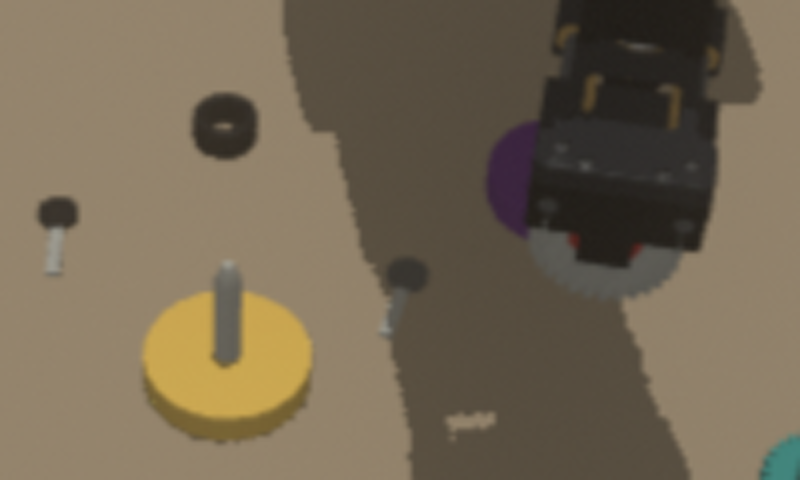

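View pics/sp_wrist.png

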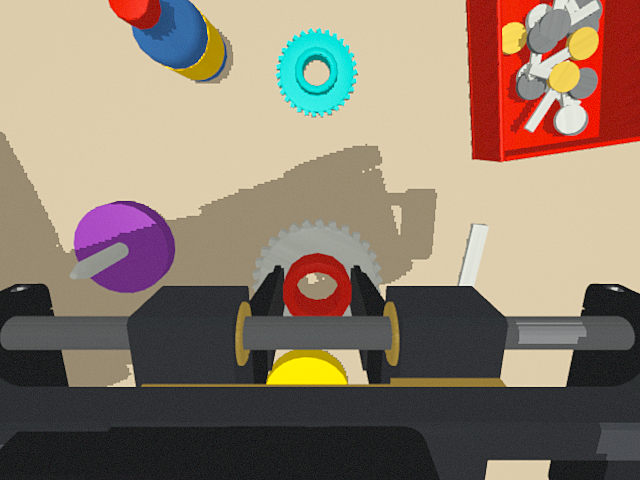

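The held steel cutter (hub at (286,318) in the wrist view) shows the wrist camera can be used for servoing. The scene crop shows the yellow base top ellipse centred at about pixel (288.5,307), with the post tip at about (265.5,307).

Run:
```python
from h import *
p=eyes.read_camera("scene");s=eyes.read_camera("side");w=eyes.read_camera("wrist")
print("scene y base",at(p,(288.1,306.6),18)[:2],"tip",at(p,(265.3,306.7),82)[:2])
for c,q in(("scene",p),("side",s)):
    q["pixels"]=cv2.imread(f"pics/{c}.png")[:,:,::-1].copy()
    for v in(60,170,190): print(c,v,"y",fit(q,near(q,hsv(q,15,35,130,v),(625,109),18,60),18))
    for v in(60,100): print(c,v,"p",fit(q,near(q,hsv(q,125,160,80,v),(453,259),18,60),18))
print("wrist tip purple",at(w,(273,78),82)[:2])
print("hub",at(w,(287,317),env.state()["eef_pos"][2]+11), env.state()["eef_pos"])
w["pixels"]=cv2.imread("pics/wrist.png")[:,:,::-1].copy()
E0=w["extrinsics"].copy();E0=np.array(E0)
# wrist shot 1 pose: TCP moved by (−5,−281,+62) from now
T=np.eye(4);T[:3,3]=env.state()["eef_pos"]-np.array([625,0,214.7]);w["extrinsics"]=E0@T
print("w1 yellow",fit(w,near(w,hsv(w,22,35,150),(625,109),18,60),18),"tip",at(w,(93,310),82)[:2])
```

```text
scene y base [623.765753   109.02886438] tip [622.01200875 108.61369599]
scene 60 y (array([631.3, 109.9]), array([82.9, 89.5]), 1107, array([292., 306.]))
scene 170 y (array([624.1, 108.9]), array([75.9, 81.1]), 886, array([289., 306.]))
scene 190 y (array([624.6, 108.7]), array([74. , 78.4]), 818, array([289., 306.]))
scene 60 p (array([464.6, 258. ]), array([79.6, 81.5]), 741, array([245., 390.]))
scene 100 p (array([460.4, 258.9]), array([73.6, 79. ]), 655, array([244., 391.]))
side 60 y (array([615.9,  94.6]), array([78. , 86.7]), 552, array([247., 341.]))
side 170 y (array([616.4, 100. ]), array([75.9, 77.8]), 472, array([245., 341.]))
side 190 y (array([616.6, 101.5]), array([73.2, 77.2]), 449, array([245., 341.]))
side 60 p (array([452.5, 244.9]), array([77.6, 86. ]), 436, array([214., 274.]))
side 100 p (array([452.3, 248.4]), array([78.1, 78.6]), 397, array([213., 274.]))
wrist tip purple [458.02730296 260.54984702]
hub [630.44074054 283.97553272 163.84783548] [629.83663889 280.8167453  152.84783548]
w1 yellow (array([620.1, 108.3]), array([82.4, 82.7]), 5847, array([101., 311.])) tip [620.237669   108.79578621]
```

```bash
python3 -m inch '[[[-0.5,-0.155,0],0,1],[[-0.7,0,0],0,1],[[-0.7,0,0],0,1],[[-0.6,0,0],0,1],[[-0.37,0,0],0,1],[[0,0,0.4],0,1],[[0,0,0.4],0,1],[[0,0,0],0,1],[[0,0,0],0,1],[[0,0,0],0,1]]'
cat > look.py <<'E'
import sys
from h import *
p=eyes.read_camera("wrist");n=sys.argv[1];print(env.state()["eef_pos"])
cv2.imwrite(f"pics/{n}.png",cv2.resize(p["pixels"][180:380,180:460,::-1],None,fx=2.5,fy=2.5,interpolation=2))
E
python3 look.py a1
```

```text
t: 8.4
eef_pos: [621.0, 108.9, 105.9]
tcp_rot: [3.14, -0.0, 1.571]
ft_force: [0.9, -0.7, -1.5]
opening: 0.355
grip_force: 30.0
[620.89110492 108.79091468 105.80157405]
```

View pics/a1.png

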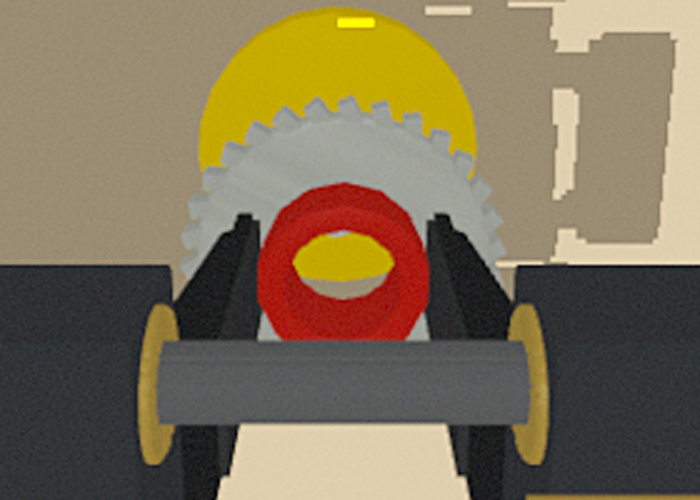

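Steel hub lines up with the base to about 1–2 mm (hub at crop column 343, base at 338), so I'm trimming slightly and lowering.

```bash
python3 -m inch '[[[0,-0.02,0.1],0,1],[[0,0,0.25],0,1],[[0,0,0.25],0,1],[[0,0,0.25],0,1],[[0,0,0.25],0,1],[[0,0,0.15],0,1],[[0,0,0.05],0,1],[[0,0,0],0,1],[[0,0,0],0,1],[[0,0,0],0,1]]'
```

```text
t: 9.7
eef_pos: [619.5, 108.6, 27.0]
tcp_rot: [3.141, -0.0, 1.571]
ft_force: [-0.3, -0.5, -1.8]
opening: 0.35
grip_force: 30.0
```

```bash
python3 -m inch '[[[0,0,0.01],0,-1],[[0,0,0],0,-1],[[0,0,0],0,-1],[[0,0,0],0,-1],[[0,0,0],0,-1],[[0,0,-0.2],0,-1],[[0,0,-0.8],0,-1],[[0,0,-0.8],0,-1],[[0,0,-0.8],0,-1],[[0,0,-0.5],0,-1]]'
python3 -m inch '[[[-0.4,-0.8,0],0,-1],[[-0.4,-0.8,0],0,-1],[[-0.4,-0.8,0],0,-1],[[0,0,0],0,-1],[[0,0,0],0,-1],[[0,0,0],0,-1],[[0,0,0],0,-1],[[0,0,0],0,-1],[[0,0,0],0,-1],[[0,0,0],0,-1]]'
cat > ring.py <<'E'
from h import *
p=eyes.read_camera("wrist");save(p,"ring");print(env.state()["eef_pos"])
for n in("steel_cutter","black_spacer","white_spacer","brass_cutter","copper_cutter"):
    for d in eyes.cut_out(n,p)[:1]:
        for z in(0,6,18,20): f=fit(p,d["mask"],z); print(n,round(d["score"],2),np.round(d["centre"]),z,f and f[:2])
E
python3 ring.py
```

```text
t: 10.95
eef_pos: [619.6, 108.7, 215.8]
tcp_rot: [3.138, -0.0, 1.571]
ft_force: [0.8, -0.5, 0.7]
opening: 1.001
grip_force: 0.0
t: 12.2
eef_pos: [475.3, 36.7, 212.2]
tcp_rot: [-3.142, 0.0, 1.571]
ft_force: [-0.5, -0.2, -0.8]
opening: 1.002
grip_force: 0.0
[475.34898012  36.65375654 212.22276924]
steel_cutter 0.94 [140. 464.] 0 (array([628.3, 107.9]), array([67.3, 70.5]))
steel_cutter 0.94 [140. 464.] 6 (array([626. , 107.9]), array([66.2, 69.4]))
steel_cutter 0.94 [140. 464.] 18 (array([621.2, 107.9]), array([64.1, 67.1]))
steel_cutter 0.94 [140. 464.] 20 (array([620.4, 107.9]), array([63.8, 66.8]))
black_spacer 0.69 [184. 286.] 0 (array([449.4,  69.1]), array([35.6, 36.3]))
black_spacer 0.69 [184. 286.] 6 (array([449.8,  69.7]), array([35.1, 35.8]))
black_spacer 0.69 [184. 286.] 18 (array([450.7,  70.9]), array([34. , 34.6]))
black_spacer 0.69 [184. 286.] 20 (array([450.8,  71.1]), array([33.8, 34.4]))
white_spacer 0.49 [315. 303.] 0 (array([461.1, -86.8]), array([10.3, 28.8]))
white_spacer 0.49 [315. 303.] 6 (array([461.3, -83.7]), array([10.2, 28.3]))
white_spacer 0.49 [315. 303.] 18 (array([461.8, -77.7]), array([ 9.9, 27.4]))
white_spacer 0.49 [315. 303.] 20 (array([461.9, -76.7]), array([ 9.8, 27.3]))
brass_cutter 0.72 [305. 472.] 0 (array([656.9, -74.6]), array([11. , 35.5]))
brass_cutter 0.72 [305. 472.] 6 (array([654.1, -71.7]), array([10.8, 35. ]))
brass_cutter 0.72 [305. 472.] 18 (array([648.4, -66. ]), array([10.5, 33.9]))
brass_cutter 0.72 [305. 472.] 20 (array([647.5, -65.1]), array([10.4, 33.7]))
```

View pics/ring.png

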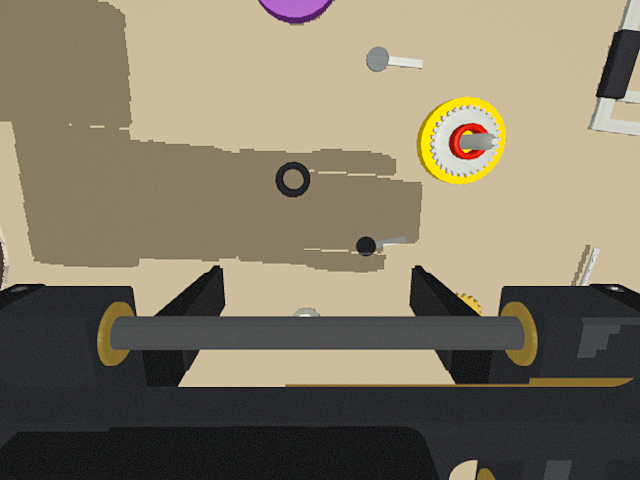

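Steel sits on the yellow spindle at (141,464). The black ring's true centre is about (180,292), so the net's mask is some px off. I'll measure by threshold.

```bash
cat > dark.py <<'E'
from h import *
p=eyes.read_camera("wrist");g=p["pixels"].max(2)
for t in(45,60,80): print(t,fit(p,near(p,g<t,(456,74),18,26),18))
print(at(p,(179.5,292.5),18))
E
python3 dark.py
```

```text
45 (array([451.3,  71.1]), array([33.1, 34.3]), 485, array([180., 292.]))
60 (array([451.3,  71.1]), array([33.3, 35. ]), 597, array([179., 292.]))
80 (array([451.2,  71.1]), array([33.8, 35. ]), 621, array([179., 292.]))
[451.22915865  70.78919037  18.        ]
```

```bash
python3 -m inch '[[[0.57,-0.4,0],0,-1],[[0,0,0.7],0,-1],[[0,0,0.7],0,-1],[[0,0,0.7],0,-1],[[0,0,0.7],0,-1],[[0,0,0.5],0,-1],[[0,0,0.12],0,-1],[[0,0,0],0,-1],[[0,0,0],0,-1],[[0,0,0],0,-1]]'
python3 -m inch '[[[0,0,0],0,1],[[0,0,0],0,1],[[0,0,0],0,1],[[0,0,0],0,1],[[0,0,0],0,1],[[0,0,0],0,1],[[0,0,0],0,1],[[0,0,0],0,1],[[0,0,0],0,1],[[0,0,0],0,1]]'
```

```text
t: 13.8
eef_pos: [451.8, 70.8, 8.0]
tcp_rot: [3.14, -0.0, 1.571]
ft_force: [-0.1, -0.2, 0.7]
opening: 0.999
grip_force: 0.0
t: 15.05
eef_pos: [451.4, 70.8, 7.0]
tcp_rot: [3.141, -0.0, 1.571]
ft_force: [0.0, 0.8, -0.5]
opening: 0.361
grip_force: 30.0
```

```bash
python3 -m inch '[[[0,0,-0.3],0,1],[[0,0,-0.8],0,1],[[0,0,-0.8],0,1],[[0,0,-0.65],0,1],[[0.1,0.5,0],0,1],[[0.2,0.7,0],0,1],[[0.2,0.7,0],0,1],[[0.13,0.6,0],0,1],[[0,0.3,0],0,1],[[0,0,0],0,1]]'
python3 -m inch '[[[0,0,0.1],0,1],[[0,0,0.2],0,1],[[0,0,0.2],0,1],[[0,0,0.1],0,1],[[0,0,0.05],0,1],[[0,0,0],0,1],[[0,0,0],0,1],[[0,0,0],0,1],[[0,0,0],0,1],[[0,0,0],0,1]]'
python3 look.py a2
```

```text
t: 16.3
eef_pos: [619.6, 108.6, 159.4]
tcp_rot: [-3.141, 0.0, 1.571]
ft_force: [0.6, 0.4, 0.0]
opening: 0.361
grip_force: 30.0
t: 17.55
eef_pos: [619.3, 108.6, 121.2]
tcp_rot: [3.141, -0.0, 1.571]
ft_force: [-0.7, -0.3, -0.6]
opening: 0.361
grip_force: 30.0
[619.33868675 108.61619556 121.12893991]
```

View pics/a2.png

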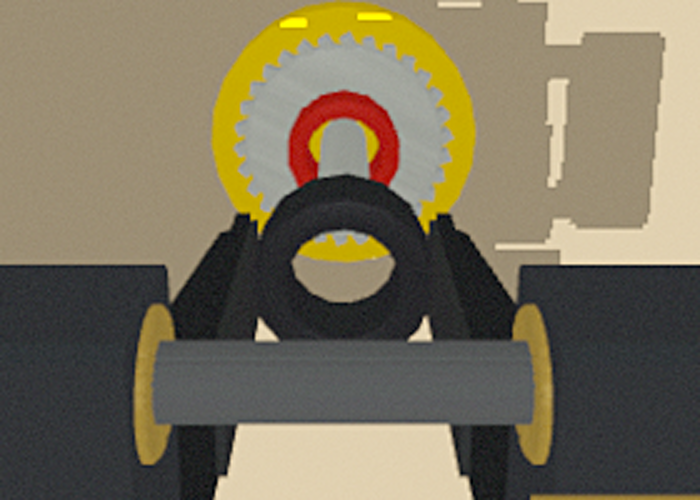

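Black ring (column 343) and post (column 344) are aligned, so I'm lowering.

```bash
python3 -m inch '[[[0,0,0.15],0,1],[[0,0,0.25],0,1],[[0,0,0.25],0,1],[[0,0,0.25],0,1],[[0,0,0.2],0,1],[[0,0,0.1],0,1],[[0,0,0.06],0,1],[[0,0,0],0,1],[[0,0,0],0,1],[[0,0,0],0,1]]'
```

```text
t: 18.85
eef_pos: [619.5, 108.6, 45.8]
tcp_rot: [3.141, -0.0, 1.571]
ft_force: [0.1, 0.3, -0.2]
opening: 0.361
grip_force: 30.0
```

```bash
python3 -m inch '[[[0,0,0.01],0,1],[[0,0,0],0,-1],[[0,0,0],0,-1],[[0,0,0],0,-1],[[0,0,0],0,-1],[[0,0,0],0,-1],[[0,0,-0.6],0,-1],[[0,0,-0.8],0,-1],[[0,0,-0.8],0,-1],[[0,0,-0.6],0,-1]]'
python3 -m inch '[[[-0.8,0,0],0,-1],[[-0.8,0,0],0,-1],[[-0.8,0,0],0,-1],[[-0.8,0,0],0,-1],[[-0.7,0,0],0,-1],[[0,0,0],0,-1],[[0,0,0],0,-1],[[0,0,0],0,-1],[[0,0,0],0,-1],[[0,0,0],0,-1]]'
python3 - <<'E'
from h import *
p=eyes.read_camera("wrist");save(p,"w5");print(env.state()["eef_pos"])
print("green",fit(p,hsv(p,50,80,100,40),20));print("brass",fit(p,near(p,hsv(p,15,80,120,40),(640,-88),6,35),6));print("blue",fit(p,hsv(p,105,125,100,30),20))
H=cv2.cvtColor(p["pixels"],cv2.COLOR_RGB2HSV)
print("white",fit(p,near(p,(H[...,1]<45)&(H[...,2]>60),(457,-97),18,30),18))
for n in("white_spacer","black_spacer"):
    for d in eyes.cut_out(n,p)[:1]: print(n,d["score"],fit(p,d["mask"],18 if n[0]=="w" else 56))
E
```

```text
t: 20.1
eef_pos: [619.5, 108.6, 215.1]
tcp_rot: [3.14, -0.0, 1.571]
ft_force: [-0.2, -0.1, -0.4]
opening: 0.999
grip_force: 0.0
t: 21.35
eef_pos: [619.4, -124.8, 212.9]
tcp_rot: [3.141, 0.0, 1.572]
ft_force: [0.0, -0.8, -0.6]
opening: 1.001
grip_force: 0.0
[ 619.37603872 -124.93537796  212.89855183]
green (array([639.8, -87.2]), array([31.5, 32.4]), 510, array([176., 337.]))
brass (array([640. , -87.6]), array([51.3, 51.6]), 1623, array([175., 336.]))
blue (array([ 909.6, -180.7]), array([ 59.4, 140.4]), 4321, array([261., 587.]))
white (array([465.1, -95.4]), array([35.4, 41.2]), 956, array([184., 165.]))
white_spacer 0.62 (array([464.7, -95.8]), array([35., 40.]), 886, array([184., 165.]))
```

View pics/w5.png

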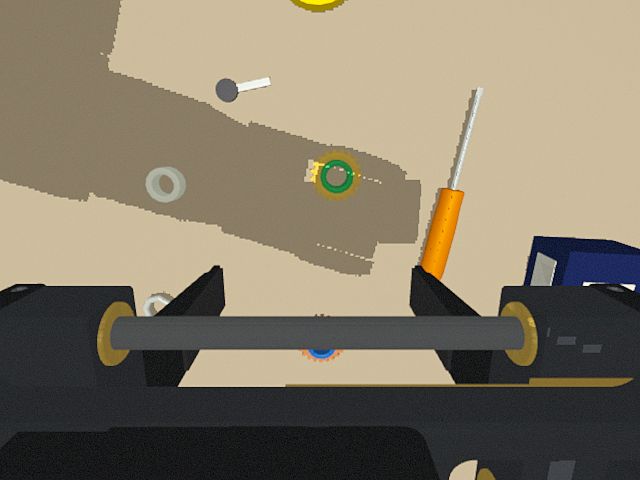

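Brass green hub at (176,337), white ring (184,165) and copper under the bar (345,320); picking brass.

```bash
python3 -m inch '[[[0.62,0.34,0],0,-1],[[0,0,0.7],0,-1],[[0,0,0.7],0,-1],[[0,0,0.7],0,-1],[[0,0,0.7],0,-1],[[0,0,0.5],0,-1],[[0,0,0.1],0,-1],[[0,0,0],0,-1],[[0,0,0],0,-1],[[0,0,0],0,-1]]'
python3 -m inch '[[[0,0,0],0,1],[[0,0,0],0,1],[[0,0,0],0,1],[[0,0,0],0,1],[[0,0,0],0,1],[[0,0,0],0,1],[[0,0,0],0,1],[[0,0,0],0,1],[[0,0,0],0,1],[[0,0,0],0,1]]'
```

```text
t: 22.75
eef_pos: [640.2, -88.3, 10.0]
tcp_rot: [3.14, 0.0, 1.571]
ft_force: [0.1, 0.1, -0.4]
opening: 1.001
grip_force: 0.0
t: 24.0
eef_pos: [639.7, -88.2, 8.8]
tcp_rot: [3.142, 0.0, 1.571]
ft_force: [-0.7, 1.4, -0.1]
opening: 0.338
grip_force: 30.0
```

```bash
python3 -m inch '[[[0,0,-0.4],0,1],[[0,0,-0.8],0,1],[[0,0,-0.8],0,1],[[0,0,-0.04],0,1],[[0.5,-0.1,0],0,1],[[0.75,-0.23,0],0,1],[[0.75,0,0],0,1],[[0.75,0,0],0,1],[[0.52,0,0],0,1],[[0,0,0],0,1]]'
python3 look.py a3
```

```text
t: 25.25
eef_pos: [619.2, 110.0, 129.9]
tcp_rot: [-3.14, -0.0, 1.573]
ft_force: [0.0, 0.2, -1.4]
opening: 0.34
grip_force: 30.0
[619.28759265 108.71107095 129.9841707 ]
```

View pics/a3.png

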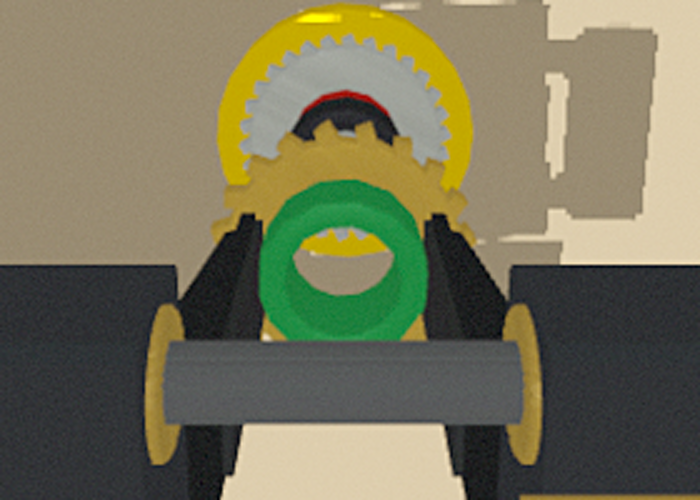

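Brass hub (343) lines up with the stack (345) and the black ring lies on steel, so I'm lowering.

```bash
python3 -m inch '[[[0,0,0.15],0,1],[[0,0,0.2],0,1],[[0,0,0.2],0,1],[[0,0,0.2],0,1],[[0,0,0.15],0,1],[[0,0,0.1],0,1],[[0,0,0.05],0,1],[[0,0,0.03],0,1],[[0,0,0],0,1],[[0,0,0],0,1]]'
```

```text
t: 26.55
eef_pos: [620.0, 108.0, 66.7]
tcp_rot: [3.141, -0.0, 1.571]
ft_force: [0.3, -0.7, -1.3]
opening: 0.342
grip_force: 30.0
```

```bash
python3 -m inch '[[[0,0,0.02],0,1],[[0,0,0],0,1],[[0,0,0],0,1],[[0,0,0],0,-1],[[0,0,0],0,-1],[[0,0,0],0,-1],[[0,0,0],0,-1],[[0,0,0],0,-1],[[0,0,0],0,-1],[[0,0,0],0,-1]]'
python3 -m inch '[[[0,0,-0.4],0,-1],[[0,0,-0.8],0,-1],[[0,0,-0.8],0,-1],[[0,0,-0.5],0,-1],[[-0.7,0,0],0,-1],[[-0.9,0,0],0,-1],[[-0.9,0,0],0,-1],[[-0.9,0,0],0,-1],[[-0.9,0,0],0,-1],[[-0.9,0,0],0,-1]]'
python3 -m inch '[[[-0.5,0,0],0,-1],[[0,0,0],0,-1],[[0,0,0],0,-1],[[0,0,0],0,-1],[[0,0,0],0,-1],[[0,0,0],0,-1],[[0,0,0],0,-1],[[0,0,0],0,-1],[[0,0,0],0,-1],[[0,0,0],0,-1]]'
python3 - <<'E'
from h import *
p=eyes.read_camera("wrist");print(env.state()["eef_pos"])
print("blue",fit(p,near(p,hsv(p,105,125,100,30),(625,-275),20,40),20))
print("copper",fit(p,near(p,hsv(p,0,20,130,60)|hsv(p,105,125,100,30),(625,-275),6,36),6))
q=eyes.read_camera("scene");save(q,"s2")
a=cv2.resize(q["pixels"][235:325,50:400,::-1],(800,206),interpolation=2);b=cv2.resize(p["pixels"][:,:,::-1],(480,360))
o=np.zeros((570,800,3),np.uint8);o[:206]=a;o[208:568,:480]=b;cv2.imwrite("pics/m1.png",o)
E
```

```text
t: 27.8
eef_pos: [619.9, 108.0, 65.2]
tcp_rot: [3.142, -0.0, 1.571]
ft_force: [-0.5, -0.8, -0.1]
opening: 0.98
grip_force: 0.0
t: 29.05
eef_pos: [619.7, -205.8, 215.4]
tcp_rot: [3.141, 0.0, 1.571]
ft_force: [0.2, 0.1, 0.8]
opening: 1.002
grip_force: 0.0
t: 30.3
eef_pos: [619.9, -234.0, 215.3]
tcp_rot: [3.141, -0.0, 1.571]
ft_force: [-0.6, 0.2, 0.4]
opening: 1.0
grip_force: 0.0
[ 619.91801005 -233.9947207   215.24020051]
blue (array([ 625. , -277.7]), array([31.8, 34.9]), 536, array([253., 321.]))
copper (array([ 625. , -279.1]), array([57. , 57.4]), 1719, array([249., 321.]))
```

View pics/m1.png

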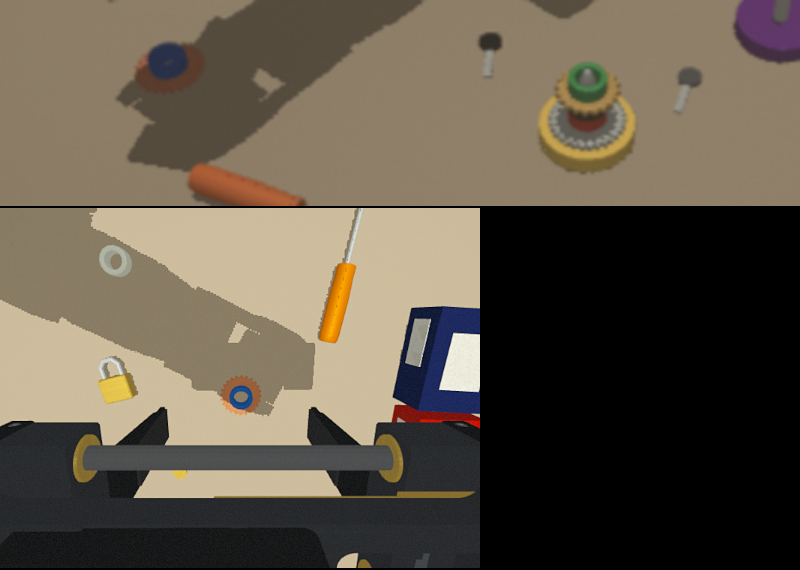

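The yellow stack stands well. Copper is at (253,321) in the wrist view, about (625,-279).

```bash
python3 -m inch '[[[-0.75,0.085,0],0,-1],[[0,0,0.7],0,-1],[[0,0,0.7],0,-1],[[0,0,0.7],0,-1],[[0,0,0.7],0,-1],[[0,0,0.5],0,-1],[[0,0,0.13],0,-1],[[0,0,0],0,-1],[[0,0,0],0,-1],[[0,0,0],0,-1]]'
python3 -m inch '[[[0,0,0],0,1],[[0,0,0],0,1],[[0,0,0],0,1],[[0,0,0],0,1],[[0,0,0],0,1],[[0,0,0],0,1],[[0,0,0],0,1],[[0,0,0],0,1],[[0,0,0],0,1],[[0,0,0],0,1]]'
```

```text
t: 31.65
eef_pos: [625.5, -279.3, 10.8]
tcp_rot: [3.14, 0.001, 1.571]
ft_force: [0.6, 0.6, 0.7]
opening: 0.998
grip_force: 0.0
t: 32.9
eef_pos: [625.0, -279.0, 9.4]
tcp_rot: [3.142, -0.0, 1.571]
ft_force: [-0.4, -0.8, 0.0]
opening: 0.343
grip_force: 30.0
```

```bash
python3 -m inch '[[[0,0,-0.4],0,1],[[0,0,-0.8],0,1],[[0,0,-0.8],0,1],[[0,0,-0.8],0,1],[[0,0,-0.6],0,1],[[0.4,0,0],0,1],[[0.7,0,0],0,1],[[0.8,0,0],0,1],[[0.8,0,0],0,1],[[0.8,0,0],0,1]]'
python3 -m inch '[[[0.7,-0.4,0],0,1],[[0.7,-0.5,0],0,1],[[0.7,-0.5,0],0,1],[[0.7,-0.5,0],0,1],[[0.7,-0.5,0],0,1],[[0.5,-0.4,0],0,1],[[0.3,0,0],0,1],[[0,0,0],0,1],[[0,0,0],0,1],[[0,0,0],0,1]]'
python3 - <<'E'
from h import *
p=eyes.read_camera("wrist");save(p,"w6");print(env.state()["eef_pos"])
print(fit(p,hsv(p,125,160,80,40),18))
E
```

```text
t: 34.15
eef_pos: [623.9, -66.3, 211.7]
tcp_rot: [-3.139, -0.001, 1.571]
ft_force: [0.2, 0.9, -1.3]
opening: 0.35
grip_force: 30.0
t: 35.4
eef_pos: [457.3, 188.3, 213.1]
tcp_rot: [-3.141, 0.0, 1.57]
ft_force: [0.0, -0.1, -1.9]
opening: 0.348
grip_force: 30.0
[457.34135786 188.32701851 213.22874838]
(array([455.4, 259.1]), array([82.1, 82.4]), 5474, array([141., 314.]))
```

View pics/w6.png

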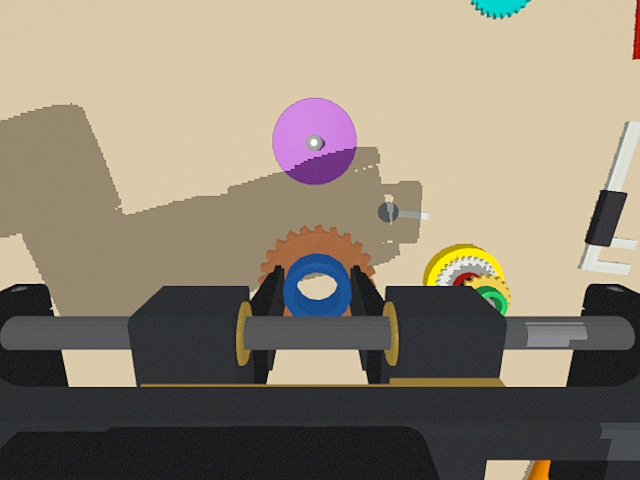

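Purple post at (142,315), i.e. base centre (455.4,259.1). Moving copper over it.

```bash
python3 -m inch '[[[0.5,-0.03,0],0,1],[[0.5,0,0],0,1],[[0.18,0,0],0,1],[[0,0,0.5],0,1],[[0,0,0.6],0,1],[[0,0,0.45],0,1],[[0,0,0],0,1],[[0,0,0],0,1],[[0,0,0],0,1],[[0,0,0],0,1]]'
```

```text
t: 36.7
eef_pos: [455.5, 259.9, 121.3]
tcp_rot: [3.14, -0.0, 1.571]
ft_force: [-0.8, 0.1, -1.0]
opening: 0.351
grip_force: 30.0
```

Need 93.5 mm = 1.56.

```bash
python3 -m inch '[[[0,0,0.1],0,1],[[0,0,0.25],0,1],[[0,0,0.3],0,1],[[0,0,0.3],0,1],[[0,0,0.3],0,1],[[0,0,0.2],0,1],[[0,0,0.08],0,1],[[0,0,0.01],0,1],[[0,0,0],0,1],[[0,0,0],0,1]]'
```

```text
t: 37.95
eef_pos: [455.4, 259.9, 28.5]
tcp_rot: [3.141, -0.0, 1.571]
ft_force: [-0.7, 1.0, -1.7]
opening: 0.35
grip_force: 30.0
```

```bash
python3 -m inch '[[[0,0,0.01],0,1],[[0,0,0],0,-1],[[0,0,0],0,-1],[[0,0,0],0,-1],[[0,0,0],0,-1],[[0,0,0],0,-1],[[0,0,-0.6],0,-1],[[0,0,-0.8],0,-1],[[0,0,-0.8],0,-1],[[0,0,-0.8],0,-1]]'
python3 -m inch '[[[-0.5,0,0],0,-1],[[-0.8,0,0],0,-1],[[-0.8,0,0],0,-1],[[-0.8,0,0],0,-1],[[-0.8,0,0],0,-1],[[-0.8,0,0],0,-1],[[-0.8,0,0],0,-1],[[-0.8,0,0],0,-1],[[-0.4,0,0],0,-1],[[0,0,0],0,-1]]'
python3 -m inch '[[[0,0,0],0,-1],[[0,0,0],0,-1],[[0,0,0],0,-1],[[0,0,0],0,-1],[[0,0,0],0,-1],[[0,0,0],0,-1],[[0,0,0],0,-1],[[0,0,0],0,-1],[[0,0,0],0,-1],[[0,0,0],0,-1]]'
python3 - <<'E'
from h import *
p=eyes.read_camera("wrist");save(p,"w7");print(env.state()["eef_pos"])
H=cv2.cvtColor(p["pixels"],cv2.COLOR_RGB2HSV)
for s in(25,45): print("white",fit(p,near(p,(H[...,1]<s)&(H[...,2]>60),(463,-96),18,30),18))
for d in eyes.cut_out("white_spacer",p)[:2]: print(d["score"],fit(p,d["mask"],18))
q=eyes.read_camera("scene")
a=cv2.resize(q["pixels"][200:325,270:430,::-1],(640,500),interpolation=2);cv2.imwrite("pics/m2.png",a)
E
```

```text
t: 39.2
eef_pos: [455.0, 259.7, 209.1]
tcp_rot: [3.142, 0.0, 1.571]
ft_force: [0.7, 0.1, -0.5]
opening: 0.998
grip_force: 0.0
t: 40.45
eef_pos: [455.1, -131.4, 207.3]
tcp_rot: [-3.142, -0.0, 1.568]
ft_force: [0.8, 0.6, -0.6]
opening: 1.003
grip_force: 0.0
t: 41.7
eef_pos: [455.2, -130.2, 207.4]
tcp_rot: [3.141, -0.0, 1.571]
ft_force: [-0.7, -0.4, 0.1]
opening: 0.999
grip_force: 0.0
[ 455.21027695 -130.1896981   207.45051534]
white (array([462.4, -95.8]), array([33.1, 33.8]), 478, array([180., 323.]))
white (array([462.5, -95.9]), array([35. , 35.7]), 716, array([180., 323.]))
0.66 (array([462.1, -96.3]), array([34.5, 35.9]), 715, array([180., 323.]))
```

View pics/m2.png

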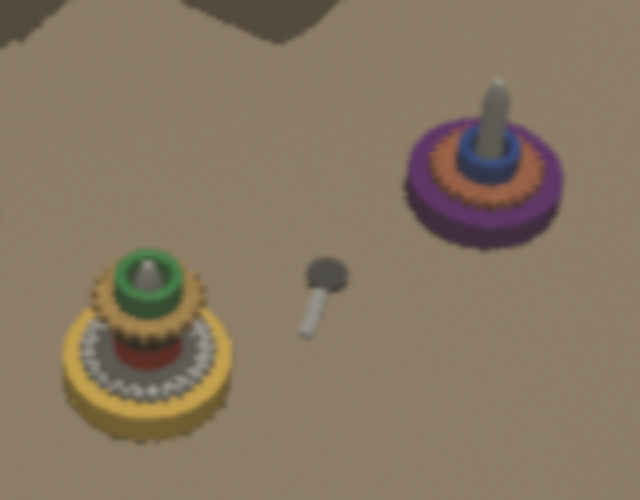

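Copper is seated on purple at crop (165,488) and the yellow stack is intact. White ring at (462.4,-96).

```bash
python3 -m inch '[[[0.57,0.12,0],0,-1],[[0,0,0.7],0,-1],[[0,0,0.7],0,-1],[[0,0,0.7],0,-1],[[0,0,0.7],0,-1],[[0,0,0.45],0,-1],[[0,0,0.09],0,-1],[[0,0,0],0,-1],[[0,0,0],0,-1],[[0,0,0],0,-1]]'
python3 -m inch '[[[0,0,0],0,1],[[0,0,0],0,1],[[0,0,0],0,1],[[0,0,0],0,1],[[0,0,0],0,1],[[0,0,0],0,1],[[0,0,0],0,1],[[0,0,0],0,1],[[0,0,0],0,1],[[0,0,0],0,1]]'
```

```text
t: 43.1
eef_pos: [462.8, -96.1, 7.9]
tcp_rot: [3.14, 0.001, 1.571]
ft_force: [0.1, 0.3, -1.1]
opening: 1.001
grip_force: 0.0
t: 44.35
eef_pos: [462.4, -96.0, 7.0]
tcp_rot: [3.142, -0.0, 1.571]
ft_force: [-0.1, -0.8, 0.1]
opening: 0.361
grip_force: 30.0
```

```bash
python3 -m inch '[[[0,0,-0.3],0,1],[[0,0,-0.8],0,1],[[0,0,-0.8],0,1],[[0,0,-0.65],0,1],[[0.4,0,0],0,1],[[0.7,0,0],0,1],[[0.8,0,0],0,1],[[0.8,0,0],0,1],[[0.8,0,0],0,1],[[0.8,0,0],0,1]]'
python3 -m inch '[[[0.7,-0.12,0],0,1],[[0.5,0,0],0,1],[[0.32,0,0],0,1],[[0.1,0,0],0,1],[[0,0,0],0,1],[[0,0,0.3],0,1],[[0,0,0.3],0,1],[[0,0,0],0,1],[[0,0,0],0,1],[[0,0,0],0,1]]'
```

```text
t: 45.6
eef_pos: [462.2, 163.6, 160.1]
tcp_rot: [3.141, 0.0, 1.571]
ft_force: [-0.6, 0.3, -0.5]
opening: 0.362
grip_force: 30.0
t: 46.85
eef_pos: [455.6, 259.1, 124.8]
tcp_rot: [3.14, -0.0, 1.57]
ft_force: [0.3, -0.2, -0.7]
opening: 0.363
grip_force: 30.0
```

```bash
python3 -m inch '[[[0,0,0.1],0,1],[[0,0,0.25],0,1],[[0,0,0.3],0,1],[[0,0,0.3],0,1],[[0,0,0.2],0,1],[[0,0,0.1],0,1],[[0,0,0.05],0,1],[[0,0,0.01],0,1],[[0,0,0],0,1],[[0,0,0],0,1]]'
```

```text
t: 48.1
eef_pos: [455.4, 259.3, 45.8]
tcp_rot: [3.141, -0.0, 1.571]
ft_force: [-0.1, 0.1, -1.1]
opening: 0.36
grip_force: 30.0
```

```bash
python3 -m inch '[[[0,0,0.01],0,1],[[0,0,0],0,-1],[[0,0,0],0,-1],[[0,0,0],0,-1],[[0,0,0],0,-1],[[0,0,0],0,-1],[[0,0,-0.6],0,-1],[[0,0,-0.8],0,-1],[[0,0,-0.8],0,-1],[[0,0,-0.6],0,-1]]'
python3 -m inch '[[[-0.6,0,0],0,-1],[[-0.8,0,0],0,-1],[[-0.8,0,0],0,-1],[[-0.8,0,0],0,-1],[[-0.6,0,0],0,-1],[[0,0,0],0,-1],[[0,0,0],0,-1],[[0,0,0],0,-1],[[0,0,0],0,-1],[[0,0,0],0,-1]]'
python3 - <<'E'
from h import *
q=eyes.read_camera("scene");a=cv2.resize(q["pixels"][200:325,270:430,::-1],(640,500),interpolation=2);cv2.imwrite("pics/m3.png",a)
E
```

```text
t: 49.35
eef_pos: [455.3, 259.3, 215.0]
tcp_rot: [3.14, -0.001, 1.571]
ft_force: [0.5, -0.1, 0.3]
opening: 0.998
grip_force: 0.0
t: 50.6
eef_pos: [455.2, 43.7, 212.8]
tcp_rot: [3.142, -0.0, 1.572]
ft_force: [0.0, 0.3, -0.7]
opening: 0.998
grip_force: 0.0
```

View pics/m3.png

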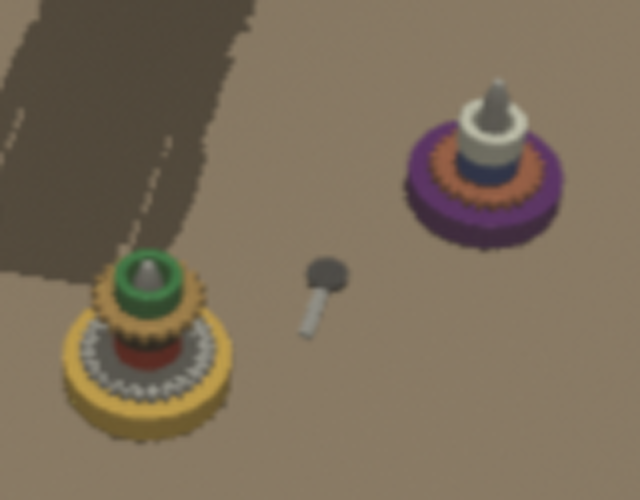

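Both stacks are complete and level (yellow at crop (310,148), purple at (150,490)), so I'm handing in.

```bash
python3 -c "
from cell import env
print(env.job_done())"
```

```text
the job is handed in; nothing more can be done
None
```

I handed the job in at about 51 s with all five parts placed: steel, black spacer and brass on the yellow spindle, copper and white spacer on the purple; both stacks looked seated and level in the last picture, but the hand-in returned no verdict.

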